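# Find the high spot of a bent brake rotor with a dial indicator

## Robot

A 6-joint arm with a two-finger parallel gripper is mounted at the origin on the work surface. World frame = base frame: x ahead of the robot, y to its left, z up, the work surface at z = 0. Lengths are in mm, angles in degrees, forces in N, time in s.
With the tool pointing down it reaches from about 300 to 850 mm from the base axis. Payload 4.2 kg.
Tool frame: the origin (TCP) lies between the finger pads; the fingertips stand 22 mm ahead of it and the grasp point (between the pads) lies 3 mm ahead of it; z points along the fingers, y is the direction in which the jaws open and shut (so a half turn about z gives the same grasp; the last joint's range is limited). The gripper opens to 91 mm and grips with 3 to 60 N. Pads are 32 mm wide; open, the fingers measure 118 mm over their backs; the gripper's body (76 mm by 178 mm) begins 60 mm behind the grasp point.
Start: joints at [74.313, 18.312, 89.639, -0, 72.044, -1.146], TCP at [144.374, 556.594, 235.976] pointing down, gripper open.
Joint ranges: [-177.97, 177.97], [-48.28, 115.42], [12.27, 149.76], [-77.06, 257.06], [2.81, 150.46], [-146.56, 146.56]. Speed limits (degrees/s): [147.25, 147.25, 180, 180, 180, 180].

## Interface

Orientations are given as [roll, pitch, yaw] about the fixed x, y, z axes, in that order (R = Rz(yaw) Ry(pitch) Rx(roll)).
In Python, from workcell import * gives the robot as it stands.
- The arm moves only by the shell command python3 -m jog 'ROWS' [OPENING] [FORCE]. ROWS is text: rows parted by semicolons, each of 6 numbers parted by spaces: the shift along the tool's x, y, z in units of 0.5 m (1.0 is 0.5 m), then the turn, a rotation vector about the tool's x, y, z in units of pi/2 rad (1.0 is pi/2 rad). A call has 1 to 20 rows; each row is the pose to reach, as a shift and turn from the pose measured when the call began, along the tool's axes at that moment; what a row does not reach only later rows make up. A row lasts 1/12 s, in which the tool goes at most 41.7 mm and 7.16 degrees, less where a joint would pass 70% of its speed; a pose out of reach is approached as far as the arm can. A call with a number of a shift or a turn outside -1 to 1 is refused whole. A call with a gripper value outside its range is refused whole. OPENING is the opening, from -1 (shut) to 1 (fully open), set as the call begins (- or left out, the last holds). The fingers move at their own pace and stop on an object; FORCE is the grip in N (left out, the last holds). Time passes only in rows, so rows that repeat a pose let the fingers close. It gives the time, the measured TCP pose, the force and the opening at its end, in the units of the state.
- state(): the state, without advancing time (a new reading comes with each control period).
- grab_frame(name): name is "scene" or "top"; returns the picture (400x640x3 uint8, red, green, blue); there is no depth.
- calibration(name): a dict with "mtx" (3x3 intrinsics, pixels), "rvec" (rotation vector, rad) and "tvec" (3), from world to camera coordinates, as OpenCV has them. Camera axes: x right, y down, z forward; pixel columns grow to the right and rows downward; lengths in mm; the calibration is good to about 2 mm. A picture is of the moment at which its call begins. calibration takes no time and is no camera call.
- job_done(): hands the job in, once; it reports no verdict.
Trained networks look in the newest picture that a camera, given by its name, has taken for a name from the list of things; names that differ only in an ending like _2 or _b are one class to them, and where a whole thing is asked for, a point or a joint stands for the part that bears it (a point fixed in the world has none). Each returns a list of dicts, best first, with "confidence" (0 to 1); they miss things now and then, are a little off and sometimes report something else, mostly with a low value. They report only what shows in the picture. A call takes as long as a camera call.
- spot_in(query, camera): "rect" ([left, top, right, bottom] in pixels, round what is visible of it).
- tip_of(query, camera): "location" ([column, row] in pixels: a listed point, or the origin of a listed thing).
The state is a dict: "time_s": time; "qpos": joint angles; "qvel": joint speeds; "effort": joint torques, N m; "ee_pos": TCP position; "ee_rot": TCP orientation; "force": force on the tool from outside, world axes, zero at the start; "torque": the same for the moment, N m; "gripper_width": finger opening in mm.
Only numpy, scipy, OpenCV 4.12 (cv2) and the standard library are available. Lean on these libraries where they do the work, as an engineer would, in place of code of your own. Each camera call takes 0.05 s, during which the arm holds its last target. There are 200 camera calls.

## Task

Stand the dial indicator upright on the bench beside the bicycle brake rotor, with its sprung plunger pressing on the rotor's perforated steel band, and let go of it. Then turn the rotor one full turn under the plunger, watching the dial, and leave it standing with its highest spot right under the plunger and the robot clear. Never push the plunger to the end of its travel, and leave the other things on the bench where they are.

Things in the scene. Friction and masses are not known exactly. Their poses are not given: they have to be found in the camera images.
- rotor_centre (a point): Centre of the brake rotor on its upright turning axis, 75 mm above the bench, level with the rotor's unbent top face. Aluminium spider of 5 straight arms, 10 mm wide, 4 mm thick (71 to 75 mm above the bench), from a round centre (27 mm radius) to the steel band. Lockring and axle end rise to 96 mm above the bench. Its x axis is fixed in the foot: one arm points along it when joint rotor reads 0.
- band_level (a point): Also on the turning axis, 75 mm above the bench. The perforated steel band round the rotor runs from 84 to 101 mm radius, 2.5 mm thick. It is bent: at its one highest spot, anywhere round it, it is 4 mm above its flat parts (hump some 100 degrees long in all); elsewhere there is a lower hump of 2 mm and a dip of 1 mm.
- stand: Fixed round grey foot, 156 mm wide, under the rotor; origin on the axis at bench height. On it turns a wheel hub of 27 mm radius with the rotor bolted on top. Five open windows between the arms (27 to 84 mm radius) are clear down to 20 mm above the bench: closed fingers put 10 to 15 mm down into a window can push on an arm and drag the rotor round.
- rotor (a joint): Angle of the spider and rotor, rad, counter-clockwise from above positive, no stops: at value q the arms point at q + k x 72 degrees from the x axis of point rotor_centre. Starts within 0.15 of 0. A light drag (0.07 N m) lets it stay where it is left. The high spot bears no fixed relation to this angle.
- grip (a point): On the indicator stand (loose, about 0.9 kg): a point on the axis of its round upright steel column (14 mm thick), 165 mm above the underside of its base. The column is free to grasp from above between 125 mm and its top at 190 mm; the stand balances about it when lifted. z points up, x along the level arm from the column to the dial head.
- base (a point): Middle of the column axis at the underside of the indicator stand's base, a dark steel block 60 mm (x) by 50 mm (y) by 45 mm high that reaches 42 mm behind the column axis and 18 mm in front of it. The clamp and arm sit 99 to 123 mm above the underside.
- tip (a point): Lowest point of the small steel roller (8 mm wheel, rolling across the arm) at the end of the indicator's sprung plunger, under the middle of the dial head, 70 mm in front of the column axis. Free, it is 72.4 mm above the underside of the base, so with the stand on the bench the unbent band pushes it in about 2.5 mm. The plunger slides straight up, 10 mm of travel, 0.6 to 1.1 N.
- dial (a point): Centre of the indicator's white dial face, which looks up, on the dial head: an upright cylinder 50 mm across, 102 to 123 mm above the underside of the base, 70 mm in front of the column axis. The thick mark, zero, lies on the side away from the column.
- needle (a joint): Angle of the black dial needle, rad: 0 (at the thick mark) with the plunger free, growing clockwise seen from above as the plunger is pushed in, one full turn (6.283) for 10 mm, so 0.628 rad a millimetre. It shows how high the band is under the plunger.
- tub: Bystander: white grease tub, 68 mm across, 62 mm high; origin at the centre of its underside.
- can: Bystander: upright aluminium can, 52 mm across, 135 mm high; origin at the centre of its underside.
- cassette: Bystander: stepped stack of steel sprockets, 94 mm across, 34 mm high; origin at the centre of its underside.
- pedal: Bystander: black pedal lying flat, 94 mm (x) by 94 mm (y) by 22 mm high, its axle end reaching 71 mm along +y; origin at the centre of its underside.
- tray: Bystander: small open steel tray of bolts, 85 mm (x) by 65 mm (y) by 30 mm high; origin at the centre of its underside.
- spanner: Bystander: spanner lying flat along its x axis, 130 mm long; origin under its middle.
- driver: Bystander: screwdriver lying along its x axis, 150 mm long; origin under its middle.

How it is judged:
By the outcome, as a careful person would: the job done as asked, in the order asked, and still so for the second after the job is handed in, with the robot touching nothing.
It also fails if it takes over 72 s, if anything falls off the work surface, if the arm or the gripper's body presses on something with over 40 N, if the wrist force passes 120 N, or if a joint passes its speed limit or range.

## Working session

There is one attempt and no reset: what is moved stays moved. The work goes in short steps, Python scripts to look and compute and a shell command to move; the robot and the scene stay as the last step left them, time stands still between calls to the robot, and variables do not carry over. Pictures are saved under pics/ and viewed, about 8 in all and at most 12, crops included, and the job is handed in when it is done.

```bash
mkdir -p pics; cat > h.py <<'E'
from workcell import *
import numpy as np, cv2
def cam(n):
    c=calibration(n); K=np.array(c["mtx"],float); R=cv2.Rodrigues(np.array(c["rvec"],float))[0]; t=np.array(c["tvec"],float).reshape(3); return K,R,t
def ray(n,px):
    K,R,t=cam(n); d=R.T@np.linalg.solve(K,[px[0],px[1],1]); return -R.T@t,d
def at(n,px,z):
    o,d=ray(n,px); return o+d*(z-o[2])/d[2]
def proj(n,p):
    K,R,t=cam(n); q=K@(R@np.array(p,float)+t); return q[:2]/q[2]
def save(n,f,crop=None,s=1):
    im=grab_frame(n)
    a=im if crop is None else im[crop[1]:crop[3],crop[0]:crop[2]]
    a=cv2.resize(a,None,fx=s,fy=s,interpolation=cv2.INTER_CUBIC)
    cv2.imwrite("pics/"+f,a[:,:,::-1]); return im
E
python3 - <<'E'
from h import *
np.set_printoptions(precision=1,suppress=True)
Z=dict(rotor_centre=75,grip=165,base=0,tip=72.4,dial=123,tub=0,can=0,cassette=0,pedal=0,tray=0,spanner=0,driver=0)
for n in("top","scene"):
    save(n,n+"0.png")
    K,R,t=cam(n);print(n,-R.T@t,K[0,0])
    for q,z in Z.items():
        r=tip_of(q,n)[:2]
        print(q,[(np.array(x["location"]),round(x["confidence"],2),at(n,x["location"],z)[:2]) for x in r])
print(state())
E
```

```text
top [413.3 -12.2 962. ] 387.62997785366116
rotor_centre []
grip [(array([406.1, 195.1]), 0.69, array([ 524.2, -185.4]))]
base [(array([391.8, 198.2]), 0.78, array([ 540.4, -185.3])), (array([409.9, 196.6]), 0.29, array([ 543. , -230.5]))]
tip []
dial [(array([401.4, 163.8]), 0.64, array([ 599.9, -188.4]))]
tub [(array([273. , 274.6]), 0.66, array([360.8, 114. ]))]
can [(array([292.3, 186.1]), 0.58, array([578.5,  62.8]))]
cassette [(array([181., 205.]), 0.97, array([538.8, 343.8]))]
pedal [(array([205.7, 268.1]), 0.75, array([380.8, 279.4]))]
tray [(array([234. , 161.4]), 0.88, array([646.8, 210.4]))]
spanner [(array([407.7, 194.2]), 0.74, array([ 549.3, -225.4])), (array([397.3, 241.6]), 0.71, array([ 432.4, -192.9]))]
driver [(array([382.1, 151.1]), 0.58, array([ 661.8, -167.2]))]
scene [1280.8   42.2  842.3] 496.9264349256651
rotor_centre [(array([408.6, 212.9]), 0.84, array([507.5, 194.9])), (array([242.1, 202.1]), 0.46, array([ 506.5, -171.1]))]
grip [(array([231.7, 178.5]), 0.85, array([ 530.6, -180. ]))]
base [(array([234.4, 229.2]), 0.67, array([ 520.4, -193. ]))]
tip []
dial
[... 322 characters left out ...]
286.3]), 0.87, array([646.4, 212.1])), (array([341.1, 256.3]), 0.17, array([579.5,  54.2]))]
spanner [(array([242.1, 200.9]), 0.79, array([ 426.6, -192.7])), (array([231.9, 280.2]), 0.37, array([ 663.2, -170. ]))]
driver [(array([232.1, 277.3]), 0.74, array([ 655.8, -171.1])), (array([417. , 287.2]), 0.44, array([648.5, 214.4]))]
{'time_s': 1.3, 'qpos': array([74.3, 18.3, 89.6, -0. , 72. , -1.1]), 'qvel': array([-0.1, -0. ,  0. , -0. , -0. ,  0. ]), 'effort': array([  0. , -41.2, -23.2,   0.1,   0. ,   0. ]), 'ee_pos': array([144.4, 556.6, 236. ]), 'ee_rot': array([180. ,   0. , 165.5]), 'force': array([ 0.5, -0.4, -0.6]), 'torque': array([-0., -0.,  0.]), 'gripper_width': 90.99575834684254}
```

```bash
python3 -c "
import cv2,numpy as np
a=cv2.imread('pics/top0.png');b=cv2.imread('pics/scene0.png')
cv2.imwrite('pics/both0.png',cv2.resize(np.vstack([a,b]),(600,750))[:, :]) if 0 else None"
```

```text
(no output)
```

View pics/top0.png

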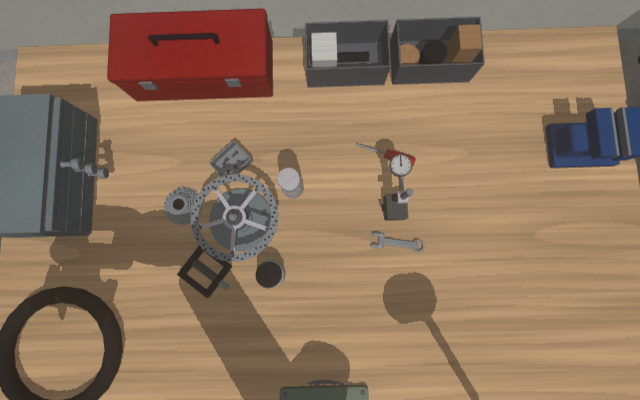

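View pics/scene0.png

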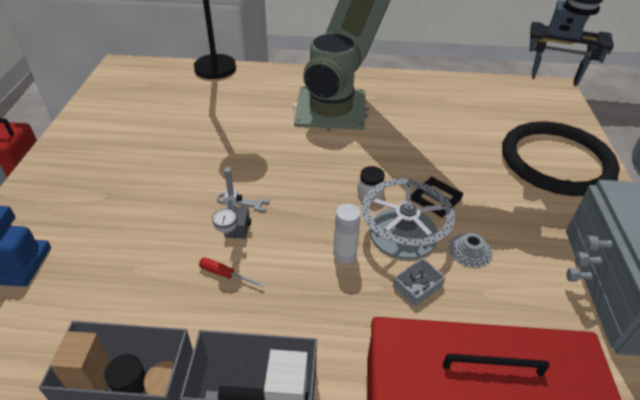

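Top view: rotor at about (234,216), can (290,182), tub (270,273), pedal (205,272), tray (231,158), cassette (180,204), indicator column and dial (404,195)/(401,164). The wide gap is between can and tub, at about -107° from the rotor. I'll refine the rotor centre and stand pose before moving.

```bash
python3 - <<'E'
from h import *
from scipy.optimize import least_squares
np.set_printoptions(precision=1,suppress=True)
ims={n:grab_frame(n) for n in("top","scene")}
est={}
for q,z in dict(band_level=75,rotor_centre=75,stand=0,grip=165,base=0,dial=123,tip=72.4).items():
    for n in ims:
        r=[x for x in tip_of(q,n)]
        print(q,n,[(np.array(x["location"]),round(x["confidence"],2),at(n,x["location"],z)[:2]) for x in r[:2]])
for n in ims:
    print(n,[ (x["rect"],x["confidence"]) for x in spot_in("band_level",n)[:1]+spot_in("rotor",n)[:1]])
c0=np.array([507,195.])
out=[]
for n in ims:
    im=ims[n][:,:,::-1].copy()
    th=np.linspace(0,2*np.pi,120)
    for r in(84,101):
        P=np.array([proj(n,[c0[0]+r*np.cos(a),c0[1]+r*np.sin(a),75]) for a in th])
        cen=proj(n,[*c0,75])
        x0,y0=(cen-[70,65]).astype(int)
        crop=im[y0:y0+130,x0:x0+140]
        big=cv2.resize(crop,None,fx=2.8,fy=2.8,interpolation=cv2.INTER_CUBIC) if r==84 else big
        cv2.polylines(big,[((P-[x0,y0]+.5)*2.8).astype(int)],True,(0,0,255),1)
    # wheel axis top
    c=((proj(n,[*c0,96])-[x0,y0]+.5)*2.8).astype(int); cv2.circle(big,tuple(map(int,c)),3,(0,255,0),-1)
    out.append(big)
cv2.imwrite("pics/ov.png",np.hstack(out))
E
```

```text
band_level top [(array([232.8, 220.5]), 0.86, array([489.6, 195.4]))]
band_level scene [(array([410.1, 211.1]), 0.84, array([501.6, 198.5]))]
rotor_centre top [(array([234.6, 216.1]), 0.91, array([499.6, 191.3])), (array([231. , 215.9]), 0.69, array([500.3, 199.6]))]
rotor_centre scene [(array([407.7, 210.1]), 0.68, array([499. , 193.5]))]
stand top [(array([240.9, 219.1]), 0.89, array([498.9, 192.7]))]
stand scene [(array([404.3, 233.5]), 0.9, array([499.7, 196.1]))]
grip top [(array([408.8, 195.3]), 0.71, array([ 523.6, -191. ]))]
grip scene [(array([232.6, 179.3]), 0.9, array([ 532.9, -177.7]))]
base top [(array([390.7, 201.2]), 0.79, array([ 532.9, -182.1]))]
base scene [(array([235.9, 229.2]), 0.56, array([ 520.1, -189.6]))]
dial top [(array([401.7, 167.7]), 0.79, array([ 591.2, -188.5]))]
dial scene [(array([221.9, 212.6]), 0.59, array([ 588.7, -192.7]))]
tip top []
tip scene []
top [([188.2, 175.9, 278.7, 260.4], 0.92), ([194.0, 175.3, 277.7, 258.2], 0.91)]
scene [([362.5, 177.8, 453.5, 259.5], 0.95), ([361.6, 179.1, 454.2, 246.9], 0.68)]
```

View pics/ov.png

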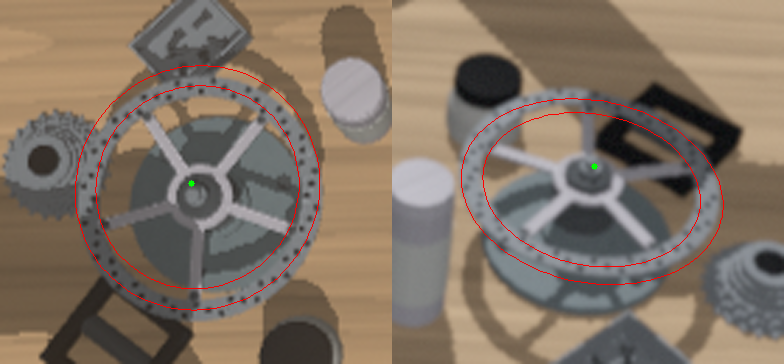

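The overlay shows the guess is about 8 mm too far in +x. Fitting the band by colour contrast, and the stand from the dial and column blobs.

```bash
cat > fit.py <<'E'
from h import *
from scipy.optimize import minimize
np.set_printoptions(precision=1,suppress=True)
def samp(I,P): return cv2.remap(I,P[:,0].astype(np.float32).reshape(-1,1),P[:,1].astype(np.float32).reshape(-1,1),cv2.INTER_LINEAR).mean()
def pv(n,P):
    K,R,t=cam(n); q=(K@(R@P.T+t[:,None])).T; return q[:,:2]/q[:,2:]
def ring(c,r,z):
    a=np.linspace(0,2*np.pi,180,endpoint=False); return np.c_[c[0]+r*np.cos(a),c[1]+r*np.sin(a),np.full(180,z)]
E
python3 - <<'E'
from fit import *
ims={n:grab_frame(n) for n in("top","scene")}
for n in ims:
    hsv=cv2.cvtColor(ims[n],cv2.COLOR_RGB2HSV).astype(np.float32)
    S=cv2.GaussianBlur(hsv[:,:,1],(0,0),.7)
    def f(c): return sum(samp(S,pv(n,ring(c,r,75.5))) for r in(87,92,97))-sum(samp(S,pv(n,ring(c,r,75.5))) for r in(105,109))*.75-sum(samp(S,pv(n,ring(c,r,75.5))) for r in(77,80))*.75
    r=minimize(f,[499,193],method="Nelder-Mead",options=dict(initial_simplex=[[495,190],[505,192],[499,200]]));print(n,r.x,r.fun)
    V=cv2.GaussianBlur(hsv[:,:,2]-hsv[:,:,1],(0,0),.7)
    def g(c): return -sum(samp(V,pv(n,ring(c,k,123))) for k in(8,14,18,21))+2*sum(samp(V,pv(n,ring(c,k,123))) for k in(28,))
    r=minimize(g,[590,-190],method="Nelder-Mead",options=dict(initial_simplex=[[585,-186],[595,-189],[589,-197]]));print("dial",r.x,r.fun)
a=ims["top"][145:230,360:430];b=ims["scene"][160:245,195:265]
cv2.imwrite("pics/st.png",cv2.resize(np.hstack([a,b]),None,fx=5.5,fy=5.5,interpolation=cv2.INTER_CUBIC)[:,:,::-1])
E
```

```text
top [497.6 192.2] -170.0955810546875
dial [ 598.5 -185.5] -537.3592529296875
scene [498.5 193.6] -73.626953125
dial [ 599.6 -186.2] -533.7706298828125
```

View pics/st.png

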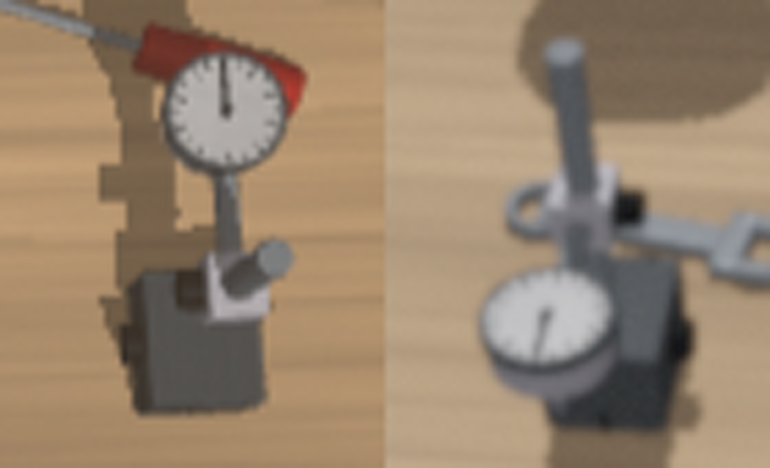

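Dial crop shows the needle on zero, column top at top-px (410.5,191.4) and scene-px (227.7,169.1).

```bash
python3 - <<'E'
from h import *
c=[at("top",(410.5,191.4),190),at("scene",(227.7,169.1),190)]
print(c)
m=np.mean(c,0)[:2]; d=np.array([599,-186.])
v=d-m; print(m,np.hypot(*v),np.degrees(np.arctan2(v[1],v[0])))
E
```

```text
[array([ 527.91108007, -189.22740668,  190.        ]), array([ 530.80709969, -185.47846099,  190.        ])]
[ 529.35908988 -187.35293383] 69.65405079439597 1.1129614556659237
```

```bash
cat >> h.py <<'E'
from scipy.spatial.transform import Rotation as Ro
def row(p,yaw,p0=None,yaw0=None):
    s=state(); R0=Ro.from_euler("xyz",s["ee_rot"] if yaw0 is None else [180,0,yaw0],degrees=True); p0=s["ee_pos"] if p0 is None else p0
    d=R0.inv().apply(np.array(p,float)-p0)/500; w=(R0.inv()*Ro.from_euler("xyz",[180,0,yaw],degrees=True)).as_rotvec()/(np.pi/2)
    return " ".join(f"{v:.4f}" for v in [*d,*w])
E
python3 -c "
from h import *
print(row([360,140,236],120));print(row([529,-187,230],75.5,[360,140,236],120))"
```

```text
-0.6267 -0.6982 -0.0001 0.0001 -0.0001 0.5051
-0.7354 -0.0343 0.0120 0.0000 -0.0000 0.4944
```

```bash
r='-0.6267 -0.6982 0 0 0 0.505'; python3 -m jog '-0.6267 -0.6982 0 0 0 0.505;-0.6267 -0.6982 0 0 0 0.505;-0.6267 -0.6982 0 0 0 0.505;-0.6267 -0.6982 0 0 0 0.505;-0.6267 -0.6982 0 0 0 0.505;-0.6267 -0.6982 0 0 0 0.505;-0.6267 -0.6982 0 0 0 0.505;-0.6267 -0.6982 0 0 0 0.505;-0.6267 -0.6982 0 0 0 0.505;-0.6267 -0.6982 0 0 0 0.505;-0.6267 -0.6982 0 0 0 0.505;-0.6267 -0.6982 0 0 0 0.505;-0.6267 -0.6982 0 0 0 0.505' 0.2
python3 -c "
from h import *
print(row([529,-187,230],75.5))"
```

```text
time_s: 3.48
ee_pos: [361.2, 137.6, 236.2]
ee_rot: [180.0, 0.0, 119.7]
force: [-1.4, 0.3, -0.8]
gripper_width: 54.9
-0.7303 -0.0301 0.0129 0.0006 0.0003 0.4911
```

```bash
python3 -m jog '-0.7303 -0.03 0.013 0 0 0.491;-0.7303 -0.03 0.013 0 0 0.491;-0.7303 -0.03 0.013 0 0 0.491;-0.7303 -0.03 0.013 0 0 0.491;-0.7303 -0.03 0.013 0 0 0.491;-0.7303 -0.03 0.013 0 0 0.491;-0.7303 -0.03 0.013 0 0 0.491;-0.7303 -0.03 0.013 0 0 0.491;-0.7303 -0.03 0.013 0 0 0.491;-0.7303 -0.03 0.013 0 0 0.491;-0.7303 -0.03 0.013 0 0 0.491;-0.7303 -0.03 0.013 0 0 0.491;-0.7303 -0.03 0.013 0 0 0.491'
python3 -c "
from h import *
save('scene','g1.png',(150,100,330,260),4)
print(row([529,-187,166],75.5)); print([np.round(at('scene',(227.7,169.1),190))])"
```

```text
time_s: 4.57
ee_pos: [528.6, -185.1, 230.0]
ee_rot: [180.0, -0.0, 75.6]
force: [0.1, -0.2, -0.4]
gripper_width: 54.4
-0.0034 0.0016 0.1283 0.0004 -0.0002 0.0013
[array([ 531., -185.,  190.])]
```

View pics/g1.png

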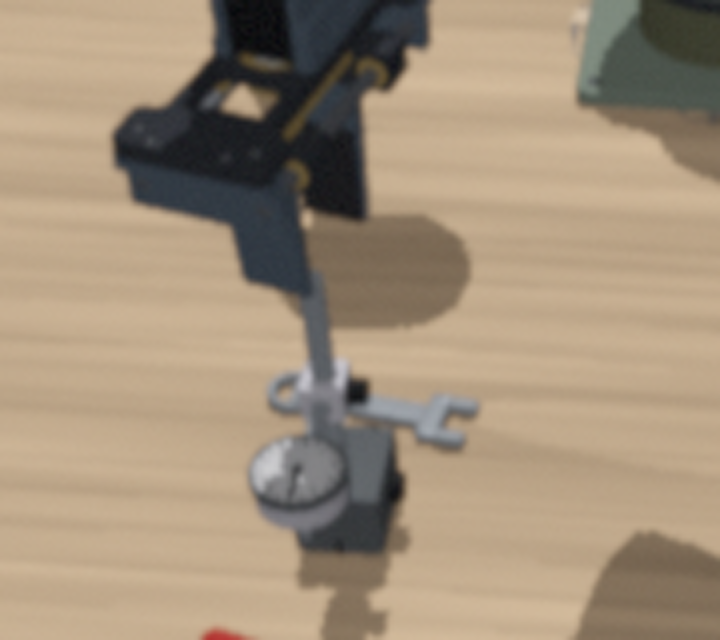

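The column rises between the open fingers (column at px ~(317,290) in the crop). Descend and grip.

```bash
python3 -m jog '-0.003 0.002 0.06 0 0 0;-0.003 0.002 0.11 0 0 0;-0.003 0.002 0.128 0 0 0;-0.003 0.002 0.128 0 0 0'
python3 -m jog '0 0 0 0 0 0;0 0 0 0 0 0;0 0 0 0 0 0;0 0 0 0 0 0;0 0 0 0 0 0;0 0 0 0 0 0' -1 40
python3 -m jog '0 0 -0.03 0 0 0;0 0 -0.06 0 0 0;0 0 -0.1 0 0 0;0 0 -0.12 0 0 0;0 0 -0.12 0 0 0'
python3 - <<'E'
from fit import *
s=state();e=s["ee_pos"];print(e)
for n in("scene","top"):
    im=grab_frame(n)
    r=tip_of("dial",n)[:1]; print(n,[at(n,x["location"],183)[:2] for x in r])
    hsv=cv2.cvtColor(im,cv2.COLOR_RGB2HSV).astype(np.float32)
    V=cv2.GaussianBlur(hsv[:,:,2]-hsv[:,:,1],(0,0),.7)
    g=lambda c:-sum(samp(V,pv(n,ring(c,k,183))) for k in(8,14,18,21))+2*sum(samp(V,pv(n,ring(c,k,183))) for k in(28,))
    r=minimize(g,[598,-186],method="Nelder-Mead",options=dict(initial_simplex=[[593,-182],[604,-185],[597,-193]]));print("dial",r.x,r.fun)
    v=r.x-e[:2];print(np.hypot(*v),np.degrees(np.arctan2(v[1],v[0])))
E
```

```text
time_s: 4.95
ee_pos: [527.6, -185.2, 164.3]
ee_rot: [-179.7, -0.1, 75.7]
force: [-0.6, -0.2, -0.2]
gripper_width: 54.9
time_s: 5.45
ee_pos: [527.8, -185.4, 164.8]
ee_rot: [-179.8, -0.1, 75.7]
force: [-0.1, -0.5, -0.3]
gripper_width: 17.8
time_s: 5.87
ee_pos: [528.8, -185.9, 226.0]
ee_rot: [-180.0, -0.0, 75.7]
force: [0.4, -0.6, -8.9]
gripper_width: 13.5
[ 528.8 -185.9  226. ]
scene [array([ 589.3, -192.7])]
dial [ 601.8 -186. ] -276.6213073730469
73.05214203332915 -0.07880192211180545
top [array([ 594.4, -187.4])]
dial [ 616.8 -181.3] -239.8275146484375
88.15618916777608 2.9657844415115626
```

```bash
python3 -c "
from h import *
print(row([450.5,37.6,240],148.2))"
```

```text
0.3938 -0.2583 -0.0318 -0.0035 -0.0038 -0.8057
```

```bash
python3 -m jog '0 0 -0.03 0 0 0;0.02 -0.013 -0.032 0 0 -0.05;0.06 -0.04 -0.032 0 0 -0.12;0.1 -0.065 -0.032 0 0 -0.2;0.14 -0.09 -0.032 0 0 -0.28;0.18 -0.116 -0.032 0 0 -0.36;0.22 -0.142 -0.032 0 0 -0.44;0.26 -0.168 -0.032 0 0 -0.52;0.3 -0.194 -0.032 0 0 -0.6;0.34 -0.22 -0.032 0 0 -0.68;0.37 -0.243 -0.032 0 0 -0.74;0.394 -0.258 -0.032 0 0 -0.79;0.394 -0.258 -0.032 0 0 -0.806;0.394 -0.258 -0.032 0 0 -0.806;0.394 -0.258 -0.032 0 0 -0.806'
python3 - <<'E'
from fit import *
s=state();e=s["ee_pos"];print(e)
t=[]
for n in("scene","top"):
    im=grab_frame(n)
    cv2.imwrite(f"pics/h_{n}.png",im[:,:,::-1])
    r=tip_of("dial",n)[:1]; print(n,r)
    for z in(193,197): print(z,[at(n,x["location"],z)[:2] for x in r])
a=cv2.imread("pics/h_top.png")[140:290,170:350];b=cv2.imread("pics/h_scene.png")[120:270,290:470]
cv2.imwrite("pics/h.png",cv2.resize(np.hstack([a,b]),None,fx=2.2,fy=2.2,interpolation=cv2.INTER_CUBIC))
E
```

```text
time_s: 7.32
ee_pos: [450.2, 37.6, 239.3]
ee_rot: [-179.9, -0.5, 148.2]
force: [-0.2, 0.1, -9.1]
gripper_width: 13.1
[450.2  37.6 239.3]
scene [{'location': [369.4, 156.4], 'confidence': 0.65}]
193 [array([467.1,  99.6])]
197 [array([472.1,  99.3])]
top []
193 []
197 []
```

View pics/h.png

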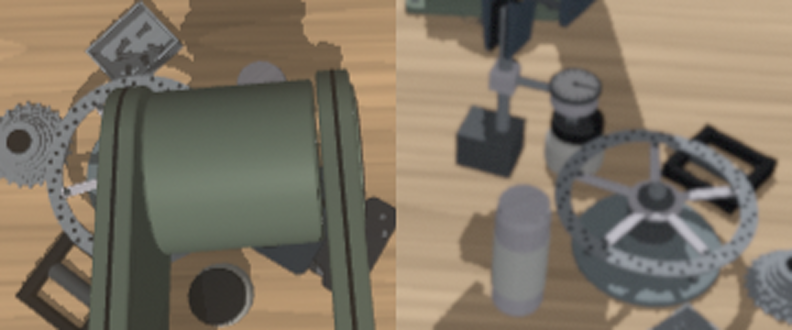

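Scene view: stand hangs upright in the gripper at crop (500,100), dial centre at about full-image px (372.3,159.1). The top camera is blocked by the arm here.

```bash
python3 - <<'E'
from fit import *
e=state()["ee_pos"]; im=cv2.cvtColor(cv2.imread("pics/h_scene.png"),cv2.COLOR_BGR2RGB)
hsv=cv2.cvtColor(im,cv2.COLOR_RGB2HSV).astype(np.float32)
V=cv2.GaussianBlur(hsv[:,:,2]-hsv[:,:,1],(0,0),.5)
# white face radius ~23
for z in(193,196,199):
    g=lambda c:-sum(samp(V,pv("scene",ring(c,k,z))) for k in(15,19,21))+1.5*sum(samp(V,pv("scene",ring(c,k,z))) for k in(25,27))
    r=minimize(g,at("scene",(372.3,159.1),z)[:2],method="Nelder-Mead",options=dict(initial_simplex=[[468,100],[478,102],[472,110]]))
    v=r.x-e[:2];print(z,at("scene",(372.3,159.1),z)[:2],r.x,r.fun,np.hypot(*v),np.degrees(np.arctan2(v[1],v[0])))
c=np.array([498,193.])
for ph in(-107,):
    print(c+162.5*np.array([np.cos(np.radians(ph)),np.sin(np.radians(ph))]))
E
```

```text
193 [475.5 105.6] [472.  104.7] -131.59811401367188 70.70161823818076 72.49900862728535
196 [479.2 105.3] [475.6 104.3] -130.63082885742188 71.5677774646649 69.64069659997182
199 [482.9 105. ] [479.5 104. ] -129.4549560546875 72.73706235403685 66.66198175704956
[450.5  37.6]
```

Dial radius checks (70–72 mm from the TCP, tip at ~92 mm from the rotor axis). Descend in stages, watching the wrist force.

```bash
python3 -m jog '0 0 0.04 0 0 0;0 0 0.08 0 0 0;0 0 0.11 0 0 0;0 0 0.12 0 0 0;0 0 0.12 0 0 0'
python3 -m jog '0 0 0.006 0 0 0;0 0 0.006 0 0 0'
python3 -m jog '0 0 0.004 0 0 0;0 0 0.004 0 0 0'
python3 -c "
from h import *
s=state();print(s['force'],s['torque'],s['ee_pos'])"
```

```text
time_s: 7.93
ee_pos: [449.4, 37.1, 178.6]
ee_rot: [-179.8, -0.6, 148.1]
force: [-1.4, -0.1, -8.4]
gripper_width: 13.0
time_s: 8.1
ee_pos: [449.9, 36.9, 176.0]
ee_rot: [-179.8, -0.6, 148.1]
force: [-0.3, -0.7, -9.4]
gripper_width: 12.8
time_s: 8.27
ee_pos: [450.5, 36.9, 174.6]
ee_rot: [-179.9, -0.5, 148.1]
force: [-1.0, -0.0, -9.7]
gripper_width: 13.4
[-1.01657676 -0.04294508 -9.71970538] [-0.04587101 -0.01019955  0.06581923] [450.50418303  36.89444893 174.57939436]
```

```bash
for i in 1; do python3 -m jog '0 0 0.006 0 0 0;0 0 0.006 0 0 0'|grep -E 'pos|force'
python3 -m jog '0 0 0.005 0 0 0;0 0 0.005 0 0 0'|grep -E 'pos|force'
python3 -m jog '0 0 0.005 0 0 0;0 0 0.005 0 0 0'|grep -E 'pos|force'; done
```

```text
ee_pos: [450.6, 36.9, 171.6]
force: [-0.9, 1.0, -7.7]
ee_pos: [451.0, 37.1, 169.6]
force: [-0.5, 1.0, -4.9]
ee_pos: [451.8, 37.3, 169.5]
force: [-2.5, 1.0, 9.0]
```

Contact at TCP z ≈ 169.5. Relax, open, and look before leaving.

```bash
python3 -m jog '0 0 -0.001 0 0 0;0 0 -0.002 0 0 0'|grep -E 'pos|force'
python3 -m jog '0 0 0 0 0 0;0 0 0 0 0 0;0 0 0 0 0 0;0 0 0 0 0 0;0 0 0 0 0 0;0 0 0 0 0 0' 0
python3 -m jog '0 0 -0.05 0 0 0;0 0 -0.1 0 0 0;0 0 -0.16 0 0 0;0 0 -0.2 0 0 0;0 0 -0.24 0 0 0'
python3 - <<'E'
from h import *
save("scene","p1.png",(300,120,500,270),4)
E
```

```text
ee_pos: [452.2, 37.3, 170.8]
force: [-0.1, 0.1, -8.1]
time_s: 9.43
ee_pos: [452.4, 37.3, 171.0]
ee_rot: [179.9, -0.2, 148.1]
force: [0.3, 0.6, 0.4]
gripper_width: 45.4
time_s: 9.85
ee_pos: [452.8, 36.9, 292.6]
ee_rot: [179.8, -0.1, 148.1]
force: [-0.4, 0.2, -0.2]
gripper_width: 45.2
```

View pics/p1.png

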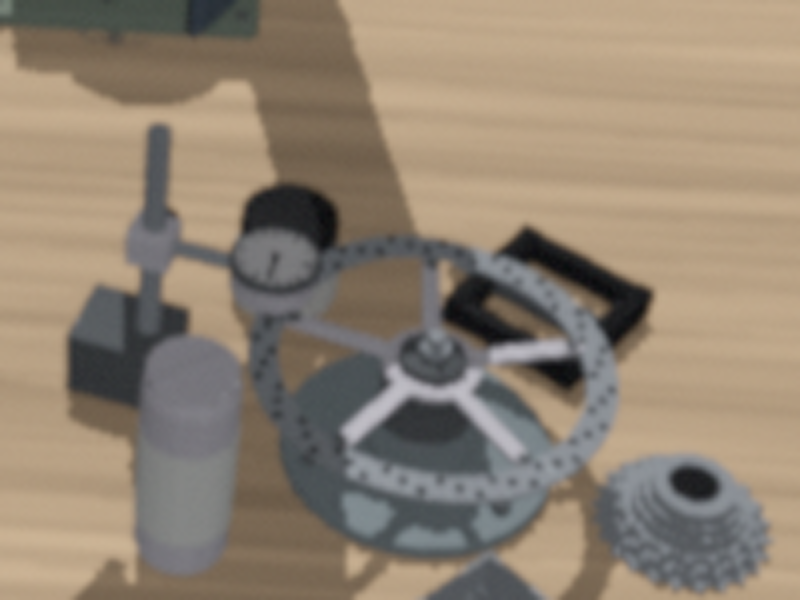

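Stand is upright, released, dial overhanging the band at crop (276,255). Move over the far side window with the fingers shut and measure from the top camera.

```bash
python3 -c "
from h import *
print(row([512,240,240],90))"
```

```text
0.1177 0.4045 0.1150 0.0055 -0.0000 0.6456
```

```bash
python3 -m jog '0.02 0.06 0 0 0 0.08;0.04 0.13 0 0 0 0.16;0.06 0.2 0 0 0 0.24;0.08 0.27 0.03 0 0 0.32;0.1 0.34 0.06 0 0 0.4;0.118 0.4 0.09 0 0 0.48;0.118 0.405 0.115 0 0 0.56;0.118 0.405 0.115 0 0 0.646;0.118 0.405 0.115 0 0 0.646;0.118 0.405 0.115 0 0 0.646' -1 10
cat > meas.py <<'E'
from fit import *
def dialfit(im,n,z=123,c0=(473,105)):
    hsv=cv2.cvtColor(im,cv2.COLOR_RGB2HSV).astype(np.float32)
    V=cv2.GaussianBlur(hsv[:,:,2]-hsv[:,:,1],(0,0),.5)
    g=lambda c:-sum(samp(V,pv(n,ring(c,k,z))) for k in(15,19,21))+1.5*sum(samp(V,pv(n,ring(c,k,z))) for k in(25,27))
    c0=np.array(c0,float)
    r=minimize(g,c0,method="Nelder-Mead",options=dict(initial_simplex=[c0-[4,4],c0+[5,0],c0+[0,5]])); return r.x,r.fun
def needle(im,n,c,arm,z=123):
    g=cv2.cvtColor(im,cv2.COLOR_RGB2GRAY).astype(np.float32)
    A=np.radians(np.arange(0,360,2)); best=[]
    prof=np.zeros(180)
    for k in(6,8,10,12,14):
        P=np.c_[c[0]+k*np.cos(A),c[1]+k*np.sin(A),np.full(180,z)]
        q=pv(n,P).astype(np.float32); prof+=cv2.remap(g,q[:,0].reshape(-1,1),q[:,1].reshape(-1,1),cv2.INTER_CUBIC).ravel()
    prof=np.median(prof)-prof
    f=np.fft.ifft(np.fft.fft(prof)*np.conj(np.fft.fft(np.exp(-0.5*(((np.arange(180)+90)%180-90)/6.)**2)))).real
    i=int(np.argmax(f)); w=(np.arange(i-8,i+9)); y=np.clip(prof[w%180],0,None); a=2*(w*y).sum()/y.sum()
    return (arm-a)%360, f[i]/np.abs(f).mean()
E
python3 - <<'E'
from meas import *
out=[]
for n,b in(("top",(180,140,300,260)),("scene",(330,140,450,260))):
    im=grab_frame(n); cv2.imwrite(f"pics/m_{n}.png",im[:,:,::-1])
    c,f=dialfit(im,n); print(n,c,f)
    v=np.array(c)-[498,193]; print("r",np.hypot(*v),np.degrees(np.arctan2(v[1],v[0])), "fromcol",np.array(c)-[452.3,37], needle(im,n,c,np.degrees(np.arctan2(-v[1],-v[0]))))
    out.append(im[b[1]:b[3],b[0]:b[2],::-1])
cv2.imwrite("pics/m.png",cv2.resize(np.hstack(out),None,fx=3.3,fy=3.3,interpolation=cv2.INTER_CUBIC))
E
```

```text
time_s: 10.73
ee_pos: [511.8, 240.6, 238.9]
ee_rot: [179.7, -0.2, 90.0]
force: [-0.0, -0.1, -0.0]
gripper_width: 0.7
top [472.5 103.6] -87.19088745117188
r 93.00379699469349 -105.93030726181084 fromcol [20.2 66.6] (np.float64(86.04777255731119), np.float64(7.506990686369096))
scene [471.6 102.9] -138.52052307128906
r 93.90356200794146 -106.35518149540016 fromcol [19.3 65.9] (np.float64(77.6184354169888), np.float64(3.5597822302297173))
```

View pics/m.png

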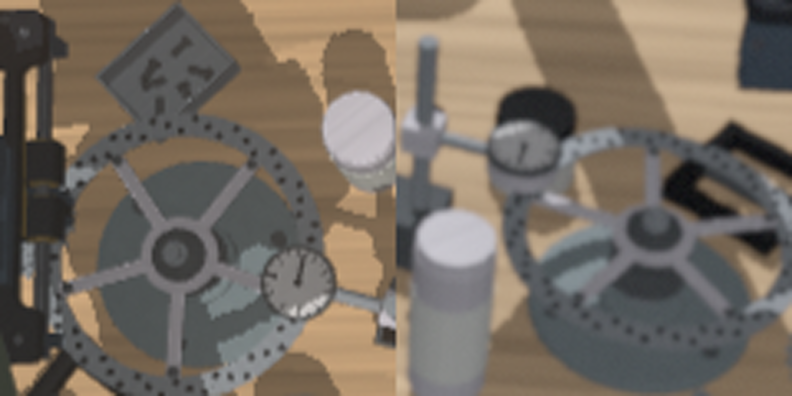

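Top view: rotor axis at crop (179,252), dial at (297,283) lying over the band at radius ~93, needle reads 86° (2.4 mm, the unbent level), arms at about 35° + 72k. Scene view agrees. Now the push table (yaw 90, so tool x = world y and tool y = world x).

```bash
python3 - <<'E'
from h import *
print("descend",row([511.8,241,85],90))
A=np.radians(np.arange(38,220,18))
for s in(38,):
    P=50*np.c_[np.sin(A),np.cos(A)]/500
    for i in range(len(A)-1): print(np.degrees(A[i]).round(),"->",np.degrees(A[i+1]).round(),(P[i+1]-P[i]).round(4), "half",(50/500*np.array([np.sin(A[i]+.157),np.cos(A[i]+.157)])-P[i]).round(4))
E
cat > look.py <<'E'
import sys
from h import *
i=sys.argv[1]; im=grab_frame("top"); s=state(); v=s["ee_pos"][:2]-[498,193]
np.savez(f"d{i}.npz",im=im,p=s["ee_pos"],f=s["force"],t=s["time_s"])
from meas import needle,np
a,q=needle(im,"top",(472.5,103.6),73.8)
print(i,"t",round(s["time_s"],1),"finger r %.1f a %.1f z %.0f"%(np.hypot(*v),np.degrees(np.arctan2(v[1],v[0]))%360,s["ee_pos"][2]),"F",np.round(s["force"],1),"needle %.0f q %.1f"%(a,q))
E
```

```text
descend 0.0003 -0.0024 0.3093 0.0043 -0.0024 0.0004
38.0 -> 56.0 [ 0.0213 -0.0229] half [ 0.0116 -0.0106]
56.0 -> 74.0 [ 0.0132 -0.0284] half [ 0.0077 -0.0137]
74.0 -> 92.0 [ 0.0038 -0.0311] half [ 0.0031 -0.0154]
92.0 -> 110.0 [-0.006  -0.0307] half [-0.0018 -0.0156]
110.0 -> 128.0 [-0.0152 -0.0274] half [-0.0065 -0.0143]
128.0 -> 146.0 [-0.0229 -0.0213] half [-0.0106 -0.0116]
146.0 -> 164.0 [-0.0284 -0.0132] half [-0.0137 -0.0077]
164.0 -> 182.0 [-0.0311 -0.0038] half [-0.0154 -0.0031]
182.0 -> 200.0 [-0.0307  0.006 ] half [-0.0156  0.0018]
200.0 -> 218.0 [-0.0274  0.0152] half [-0.0143  0.0065]
```

```bash
python3 -m jog '0 0 0.07 0 0 0;0 0 0.14 0 0 0;0 0 0.21 0 0 0;0 0 0.27 0 0 0;0 0 0.308 0 0 0;0 0 0.308 0 0 0;0 0 0.308 0 0 0'; python3 look.py 0
python3 -m jog '0.002 -0.008 0 0 0 0;0.003 -0.0154 0 0 0 0;0.0036 -0.023 0 0 0 0;0.0038 -0.0311 0 0 0 0;0.0038 -0.0311 0 0 0 0' >/dev/null; python3 look.py 1
python3 -m jog '-0.0008 -0.008 0 0 0 0;-0.0018 -0.0156 0 0 0 0;-0.0038 -0.023 0 0 0 0;-0.006 -0.0307 0 0 0 0;-0.006 -0.0307 0 0 0 0' >/dev/null; python3 look.py 2
python3 - <<'E'
import cv2,numpy as np
a=[np.load(f"d{i}.npz")["im"][140:270,170:300,::-1] for i in(0,2)]
cv2.imwrite("pics/q.png",cv2.resize(np.hstack(a),None,fx=3,fy=3,interpolation=cv2.INTER_CUBIC))
E
```

```text
time_s: 11.42
ee_pos: [512.8, 240.6, 85.3]
ee_rot: [179.7, -0.2, 90.1]
force: [0.1, 0.3, 1.2]
gripper_width: 0.4
0 t 11.5 finger r 50.6 a 71.8 z 87 F [-0.2 -0.   0.9] needle 86 q 8.0
1 t 11.9 finger r 50.3 a 89.5 z 87 F [1.3 0.7 1.2] needle 86 q 8.1
2 t 12.4 finger r 49.8 a 108.9 z 87 F [1.5 1.2 0.3] needle 151 q 7.7
```

View pics/q.png

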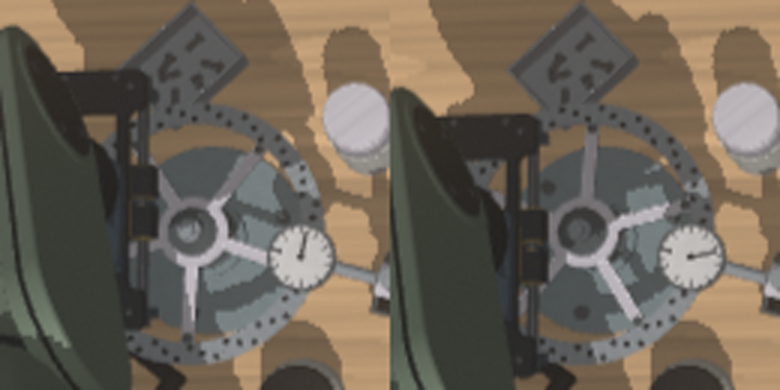

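The first image shows the finger in the window with the needle at 86°. In the second the arms have turned about 35° and the needle is at 151°, so it is working. Continue the stroke.

```bash

python3 -m jog '-0.003 -0.007 0.001 0 0 0;-0.0065 -0.0143 0.002 0 0 0;-0.011 -0.021 0.003 0 0 0;-0.0152 -0.0274 0.003 0 0 0;-0.0152 -0.0274 0.003 0 0 0' >/dev/null; python3 look.py 3
python3 -m jog '-0.005 -0.006 0 0 0 0;-0.0106 -0.0116 0 0 0 0;-0.017 -0.017 0 0 0 0;-0.0229 -0.0213 0 0 0 0;-0.0229 -0.0213 0 0 0 0' >/dev/null; python3 look.py 4
python3 -m jog '-0.007 -0.004 0 0 0 0;-0.0137 -0.0077 0 0 0 0;-0.021 -0.0105 0 0 0 0;-0.0284 -0.0132 0 0 0 0;-0.0284 -0.0132 0 0 0 0' >/dev/null; python3 look.py 5
python3 -m jog '-0.0077 -0.002 0 0 0 0;-0.0154 -0.0031 0 0 0 0;-0.023 -0.0036 0 0 0 0;-0.0311 -0.0038 0 0 0 0;-0.0311 -0.0038 0 0 0 0' >/dev/null; python3 look.py 6
python3 -m jog '-0.008 0.0006 0 0 0 0;-0.0156 0.0018 0 0 0 0;-0.023 0.0038 0 0 0 0;-0.0307 0.006 0 0 0 0;-0.0307 0.006 0 0 0 0' >/dev/null; python3 look.py 7
python3 - <<'E'
import cv2,numpy as np
a=[np.load(f"d{i}.npz")["im"][140:270,170:300,::-1] for i in(4,7)]
cv2.imwrite("pics/q2.png",cv2.resize(np.hstack(a),None,fx=3,fy=3,interpolation=cv2.INTER_CUBIC))
from h import *
print("lift",row([451,176,130],90),"then to 46deg", row([498+50*np.cos(np.radians(46)),193+50*np.sin(np.radians(46)),128],90))
E
```

```text
3 t 12.9 finger r 49.9 a 128.9 z 85 F [-0.7 -0.5 -0.4] needle 224 q 8.4
4 t 13.3 finger r 50.6 a 148.4 z 85 F [-0.7 -0.9 -0.6] needle 209 q 6.2
5 t 13.8 finger r 51.9 a 167.3 z 84 F [-0.1  0.9  0.7] needle 64 q 2.7
6 t 14.3 finger r 53.3 a 185.4 z 84 F [ 0.4 -0.8  0. ] needle 86 q 2.5
7 t 14.7 finger r 54.3 a 202.8 z 84 F [-0.2 -0.2 -0.6] needle 86 q 1.4
lift 0.0081 0.0061 -0.0916 -0.0004 0.0001 -0.0005 then to 46deg 0.1142 0.1695 -0.0878 -0.0004 0.0001 -0.0005
```

View pics/q2.png

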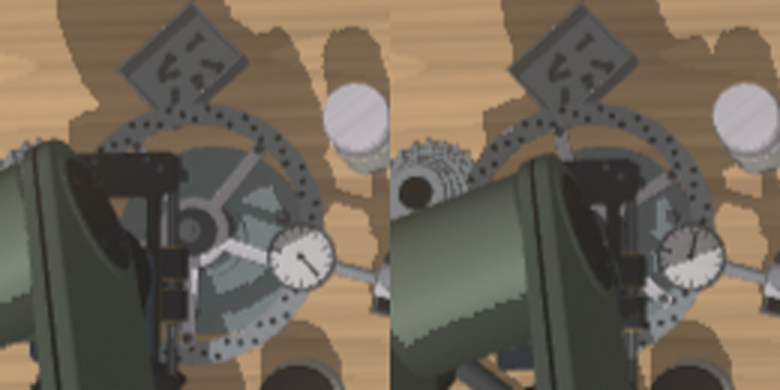

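Hump seen: 224° then 209° near finger angle 129–148°, i.e. about 3.8 mm over flat. The second image shows the dial half shaded at the end of the stroke. Lift, jump two windows back and continue the turn.

```bash
python3 -m jog '0 0 -0.03 0 0 0;0 0 -0.07 0 0 0;0 0 -0.1 0 0 0;0.06 0.08 -0.1 0 0 0;0.11 0.15 -0.1 0 0 0;0.1246 0.1603 -0.1 0 0 0;0.1246 0.1603 -0.1 0 0 0;0.1246 0.1603 -0.1 0 0 0;0.1246 0.1603 -0.1 0 0 0'|grep pos; python3 look.py 8
python3 - <<'E'
from h import *
K=np.load("d8.npz")["im"]
# arm angle from picture: contrast of arms vs neighbours
g=cv2.cvtColor(K,cv2.COLOR_RGB2GRAY).astype(np.float32)
for i in(0,2,4,7,8):
    g=cv2.cvtColor(np.load(f"d{i}.npz")["im"],cv2.COLOR_RGB2GRAY).astype(np.float32)
    L=cv2.GaussianBlur(g,(0,0),1)-cv2.GaussianBlur(g,(0,0),4)
    A=np.radians(np.arange(-100,40,1)); s=0
    from fit import pv
    for r in range(35,80,3):
        q=pv("top",np.c_[498+r*np.cos(A),193+r*np.sin(A),np.full(len(A),75)]).astype(np.float32); s=s+cv2.remap(L,q[:,0].reshape(-1,1),q[:,1].reshape(-1,1),cv2.INTER_LINEAR).ravel()
    pk=[(int(np.degrees(A[k]).round()),int(s[k])) for k in range(3,len(A)-3) if s[k]==s[max(0,k-15):k+16].max()]
    print(i,pk)
print(row([529,232.4,85],90))
E
```

```text
ee_pos: [526.8, 233.2, 133.5]
8 t 15.5 finger r 49.4 a 54.4 z 134 F [-0.6 -0.9  0.4] needle 86 q 8.1
0 [(-94, 35), (-37, 125), (28, 184)]
2 [(-76, 433), (-5, 216), (26, 70)]
4 [(-90, -16), (-63, 74), (-39, 233), (3, 65), (31, -48)]
7 [(-92, 63), (-60, 208), (-18, 12), (12, 43), (34, 26)]
8 [(-94, -41), (-51, 119), (-17, -13), (14, 232)]
-0.0013 0.0048 0.0973 -0.0018 0.0010 -0.0006
```

```bash
python3 -m jog '0 0.003 0.04 0 0 0;0 0.004 0.08 0 0 0;-0.001 0.0045 0.097 0 0 0;-0.001 0.0045 0.097 0 0 0;-0.001 0.0045 0.097 0 0 0' |grep -E 'pos|force'
python3 -m jog '0.0065 -0.006 0 0 0 0;0.0116 -0.0106 0 0 0 0;0.017 -0.017 0 0 0 0;0.0213 -0.0229 0 0 0 0;0.0213 -0.0229 0 0 0 0' >/dev/null; python3 look.py 9
python3 -m jog '0.0035 -0.007 0 0 0 0;0.007 -0.014 0 0 0 0;0.01 -0.021 0 0 0 0;0.0132 -0.0284 0 0 0 0;0.0132 -0.0284 0 0 0 0' >/dev/null; python3 look.py 10
python3 -m jog '0.002 -0.008 0 0 0 0;0.003 -0.0154 0 0 0 0;0.0036 -0.023 0 0 0 0;0.0038 -0.0311 0 0 0 0;0.0038 -0.0311 0 0 0 0' >/dev/null; python3 look.py 11
python3 -m jog '-0.0008 -0.008 0 0 0 0;-0.0018 -0.0156 0 0 0 0;-0.0038 -0.023 0 0 0 0;-0.006 -0.0307 0 0 0 0;-0.006 -0.0307 0 0 0 0' >/dev/null; python3 look.py 12
```

```text
ee_pos: [528.4, 232.0, 85.4]
force: [-0.1, -0.1, -0.2]
9 t 16.4 finger r 53.5 a 69.5 z 86 F [-0.   0.4 -0.1] needle 88 q 8.0
10 t 16.9 finger r 57.2 a 86.1 z 86 F [ 1.7 -0.2  0.8] needle 66 q 7.9
11 t 17.4 finger r 60.4 a 102.2 z 86 F [0.5 0.4 1.5] needle 46 q 8.1
12 t 17.8 finger r 62.9 a 117.7 z 86 F [-0.1 -0.1  0.8] needle 60 q 8.1
```

Radius drifted to 63 mm because I started off the table; bringing it back to 50.

```bash
cat > tab.py <<'E'
import sys
from h import *
v=state()["ee_pos"]; p=v[:2]-[498,193]; r0=np.hypot(*p); a0=np.degrees(np.arctan2(p[1],p[0]))%360
pts=[(r0,a0)]+[tuple(map(float,x.split(","))) for x in sys.argv[1:]]
P=[r*np.array([np.sin(np.radians(a)),np.cos(np.radians(a))])/500 for r,a in pts]
for i in range(len(P)-1): 
    (r,a),(s,b)=pts[i],pts[i+1]; m=(r+s)/2*np.array([np.sin(np.radians((a+b)/2)),np.cos(np.radians((a+b)/2))])/500
    print(f"{pts[i+1]} half {(m-P[i]).round(4)} full {(P[i+1]-P[i]).round(4)}")
print("z",v[2])
E
python3 tab.py 56,132 50,150 50,168 50,186 50,203
```

```text
(56.0, 132.0) half [-0.0138 -0.0095] full [-0.0282 -0.0164]
(50.0, 150.0) half [-0.0165 -0.0074] full [-0.0332 -0.0117]
(50.0, 168.0) half [-0.0142 -0.0068] full [-0.0292 -0.0112]
(50.0, 186.0) half [-0.0156 -0.002 ] full [-0.0312 -0.0016]
(50.0, 203.0) half [-0.0146  0.0026] full [-0.0286  0.0074]
z 85.84673074822342
```

```bash

python3 -m jog '-0.007 -0.005 0 0 0 0;-0.0138 -0.0095 0 0 0 0;-0.021 -0.013 0 0 0 0;-0.0282 -0.0164 0 0 0 0;-0.0282 -0.0164 0 0 0 0' >/dev/null; python3 look.py 13
python3 -m jog '-0.008 -0.004 0 0 0 0;-0.0165 -0.0074 0 0 0 0;-0.025 -0.0097 0 0 0 0;-0.0332 -0.0117 0 0 0 0;-0.0332 -0.0117 0 0 0 0' >/dev/null; python3 look.py 14
python3 -m jog '-0.007 -0.0035 0 0 0 0;-0.0142 -0.0068 0 0 0 0;-0.022 -0.009 0 0 0 0;-0.0292 -0.0112 0 0 0 0;-0.0292 -0.0112 0 0 0 0' >/dev/null; python3 look.py 15
python3 -m jog '-0.0078 -0.0015 0 0 0 0;-0.0156 -0.002 0 0 0 0;-0.0235 -0.002 0 0 0 0;-0.0312 -0.0016 0 0 0 0;-0.0312 -0.0016 0 0 0 0' >/dev/null; python3 look.py 16
python3 -m jog '-0.0073 0.001 0 0 0 0;-0.0146 0.0026 0 0 0 0;-0.022 0.005 0 0 0 0;-0.0286 0.0074 0 0 0 0;-0.0286 0.0074 0 0 0 0' >/dev/null; python3 look.py 17
python3 -c "
from h import *
print(row([529,231,135],90))"
```

```text
13 t 18.3 finger r 55.8 a 133.1 z 86 F [-0.6  0.1 -0.6] needle 83 q 8.0
14 t 18.8 finger r 50.3 a 152.5 z 86 F [-0.4  0.1  0.5] needle 85 q 6.7
15 t 19.2 finger r 51.6 a 171.3 z 86 F [-0.6  0.2  0.8] needle 97 q 3.6
16 t 19.7 finger r 53.0 a 189.4 z 86 F [-0.9  0.7 -0.2] needle 125 q 1.2
17 t 20.1 finger r 54.1 a 206.0 z 86 F [0.4 0.2 0.7] needle 80 q 0.6
0.1230 0.1577 -0.1017 -0.0083 0.0046 -0.0014
```

```bash
python3 -m jog '0 0 -0.03 0 0 0;0 0 -0.07 0 0 0;0 0 -0.1 0 0 0;0.06 0.08 -0.1 0 0 0;0.11 0.15 -0.1 0 0 0;0.123 0.1577 -0.1 0 0 0;0.123 0.1577 -0.1 0 0 0;0.123 0.1577 -0.1 0 0 0;0.123 0.1577 -0.09 0 0 0;0.123 0.1577 -0.05 0 0 0;0.123 0.1577 -0.02 0 0 0;0.123 0.1577 0 0 0 0;0.123 0.1577 0 0 0 0;0.123 0.1577 0 0 0 0'|grep -E 'pos|force'; python3 look.py 18; python3 tab.py 50,70 50,88 50,106 50,124 50,136 50,148
```

```text
ee_pos: [527.7, 230.1, 84.0]
force: [0.3, 0.8, 0.3]
18 t 21.4 finger r 47.8 a 51.1 z 85 F [-0.6  0.3 -0. ] needle 156 q 7.7
(50.0, 70.0) half [ 0.0108 -0.0119] full [ 0.0196 -0.0257]
(50.0, 88.0) half [ 0.0042 -0.0151] full [ 0.006  -0.0307]
(50.0, 106.0) half [-0.0007 -0.0157] full [-0.0038 -0.0311]
(50.0, 124.0) half [-0.0055 -0.0147] full [-0.0132 -0.0284]
(50.0, 136.0) half [-0.0063 -0.0084] full [-0.0134 -0.016 ]
(50.0, 148.0) half [-0.0079 -0.0069] full [-0.0165 -0.0129]
z 84.5154715587779
```

```bash

python3 -m jog '0.0055 -0.006 0 0 0 0;0.0108 -0.0119 0 0 0 0;0.0155 -0.019 0 0 0 0;0.0196 -0.0257 0 0 0 0;0.0196 -0.0257 0 0 0 0' >/dev/null; python3 look.py 19
python3 -m jog '0.0022 -0.0075 0 0 0 0;0.0042 -0.0151 0 0 0 0;0.0053 -0.023 0 0 0 0;0.006 -0.0307 0 0 0 0;0.006 -0.0307 0 0 0 0' >/dev/null; python3 look.py 20
python3 -m jog '0 -0.008 0 0 0 0;-0.0007 -0.0157 0 0 0 0;-0.002 -0.0235 0 0 0 0;-0.0038 -0.0311 0 0 0 0;-0.0038 -0.0311 0 0 0 0' >/dev/null; python3 look.py 21
python3 -m jog '-0.0025 -0.0075 0 0 0 0;-0.0055 -0.0147 0 0 0 0;-0.009 -0.0217 0 0 0 0;-0.0132 -0.0284 0 0 0 0;-0.0132 -0.0284 0 0 0 0' >/dev/null; python3 look.py 22
python3 -m jog '-0.006 -0.0084 0 0 0 0;-0.0134 -0.016 0 0 0 0;-0.0134 -0.016 0 0 0 0' >/dev/null; python3 look.py 23
python3 -m jog '-0.008 -0.007 0 0 0 0;-0.0165 -0.0129 0 0 0 0;-0.0165 -0.0129 0 0 0 0' >/dev/null; python3 look.py 24
python3 -c "
from h import *
print(row([498+50*np.cos(1.2),193+50*np.sin(1.2),85],90))"
```

```text
19 t 21.8 finger r 50.1 a 70.6 z 85 F [-0.8 -0.6 -0.8] needle 154 q 7.7
20 t 22.3 finger r 50.5 a 89.4 z 85 F [1.6 0.6 1.1] needle 108 q 7.9
21 t 22.8 finger r 51.2 a 108.6 z 85 F [0.7 0.  1.1] needle 86 q 8.0
22 t 23.2 finger r 52.2 a 127.5 z 85 F [-0.   1.2  0.3] needle 86 q 8.0
23 t 23.5 finger r 53.3 a 140.5 z 85 F [-0.3 -0.   0.1] needle 86 q 8.0
24 t 23.8 finger r 54.6 a 153.0 z 85 F [ 0.1 -0.3  0.4] needle 86 q 7.7
0.0439 0.1333 -0.0027 -0.0148 0.0069 -0.0019
```

Full turn done (arms back past the start, readings back to 86°). Profile: main peak at finger ≈135.5° by three raised-cosine readings, lower hump ~2 mm, dip ~-1 mm. Jump one window back and bring the main hump round again.

```bash
python3 -m jog '0 0 -0.03 0 0 0;0 0 -0.07 0 0 0;0 0.01 -0.1 0 0 0;0.02 0.07 -0.1 0 0 0;0.04 0.12 -0.1 0 0 0;0.044 0.133 -0.1 0 0 0;0.044 0.133 -0.1 0 0 0;0.044 0.133 -0.1 0 0 0;0.044 0.133 -0.06 0 0 0;0.044 0.133 -0.02 0 0 0;0.044 0.133 0 0 0 0;0.044 0.133 0 0 0 0;0.044 0.133 0 0 0 0'|grep -E 'pos|force'; python3 look.py 25; python3 tab.py 50,82 50,94 50,106 50,116 50,126
```

```text
ee_pos: [515.0, 239.3, 83.5]
force: [0.4, 0.9, 0.4]
25 t 25.0 finger r 49.9 a 69.1 z 84 F [0.1 0.2 0.7] needle 86 q 8.1
(50.0, 82.0) half [ 0.0035 -0.0106] full [ 0.0059 -0.0216]
(50.0, 94.0) half [ 0.0009 -0.0104] full [ 0.0007 -0.0209]
(50.0, 106.0) half [-0.0013 -0.0104] full [-0.0036 -0.0206]
(50.0, 116.0) half [-0.0028 -0.0083] full [-0.0062 -0.0163]
(50.0, 126.0) half [-0.0042 -0.0077] full [-0.009  -0.0149]
z 84.29608347035145
```

```bash

python3 -m jog '0.0018 -0.005 0 0 0 0;0.0035 -0.0106 0 0 0 0;0.0059 -0.0216 0 0 0 0;0.0059 -0.0216 0 0 0 0' >/dev/null; python3 look.py 26
python3 -m jog '0.0005 -0.007 0 0 0 0;0.0009 -0.014 0 0 0 0;0.0007 -0.0209 0 0 0 0;0.0007 -0.0209 0 0 0 0' >/dev/null; python3 look.py 27
python3 -m jog '-0.001 -0.007 0 0 0 0;-0.002 -0.014 0 0 0 0;-0.0036 -0.0206 0 0 0 0;-0.0036 -0.0206 0 0 0 0' >/dev/null; python3 look.py 28
python3 -m jog '-0.0018 -0.006 0 0 0 0;-0.0038 -0.011 0 0 0 0;-0.0062 -0.0163 0 0 0 0;-0.0062 -0.0163 0 0 0 0' >/dev/null; python3 look.py 29
python3 -m jog '-0.003 -0.005 0 0 0 0;-0.006 -0.01 0 0 0 0;-0.009 -0.0149 0 0 0 0;-0.009 -0.0149 0 0 0 0' >/dev/null; python3 look.py 30
python3 tab.py 50,131 50,135 50,138 50,142
```

```text
26 t 25.4 finger r 50.1 a 82.7 z 85 F [-0.1 -0.2  1. ] needle 86 q 8.0
27 t 25.7 finger r 50.4 a 94.9 z 85 F [1.5 0.7 0.9] needle 94 q 8.1
28 t 26.1 finger r 50.7 a 107.9 z 86 F [1.3 0.1 0.8] needle 146 q 7.4
29 t 26.5 finger r 51.2 a 118.8 z 86 F [1.4 0.6 0.1] needle 195 q 8.2
30 t 26.9 finger r 51.9 a 129.6 z 86 F [0.3 0.2 0.5] needle 224 q 8.6
(50.0, 131.0) half [-0.0023  0.0003] full [-0.0045  0.0006]
(50.0, 135.0) half [-0.0023 -0.0026] full [-0.0048 -0.0051]
(50.0, 138.0) half [-0.0019 -0.0018] full [-0.0038 -0.0036]
(50.0, 142.0) half [-0.0026 -0.0023] full [-0.0053 -0.0045]
z 85.7985212765544
```

Three new readings give the peak at 135.2–136. Small step of ~6°.

```bash

python3 -m jog '-0.0025 -0.0025 0 0 0 0;-0.0048 -0.005 0 0 0 0;-0.007 -0.0075 0 0 0 0;-0.007 -0.0075 0 0 0 0;-0.007 -0.0075 0 0 0 0' >/dev/null; python3 look.py 31
```

```text
31 t 27.4 finger r 52.0 a 135.7 z 86 F [ 0.6  1.5 -0. ] needle 230 q 9.0
```

Needle 230°, the predicted maximum. Back off from the arm, lift, clear away, and check.

```bash

python3 -m jog '0.006 0.006 0 0 0 0;0.012 0.012 0 0 0 0;0.012 0.012 -0.04 0 0 0;0.012 0.012 -0.11 0 0 0;0.012 0.012 -0.18 0 0 0;0.012 0.012 -0.25 0 0 0;0.012 0.012 -0.32 0 0 0;0.08 0.012 -0.35 0 0 0;0.15 0.012 -0.35 0 0 0;0.22 0.012 -0.35 0 0 0;0.29 0.012 -0.35 0 0 0;0.29 0.012 -0.35 0 0 0;0.29 0.012 -0.35 0 0 0'; python3 look.py 32
python3 - <<'E'
from meas import *
for n in("top","scene"):
    im=grab_frame(n); c,f=dialfit(im,n); print(n,c,needle(im,n,c,73.8))
    for q in("tub","can","cassette","pedal","tray","spanner","driver"):
        r=tip_of(q,n)[:1]; print(q,[at(n,x["location"],0)[:2] for x in r],end=" ")
    print()
    b=(180,140,320,270) if n=="top" else (310,130,450,260)
    cv2.imwrite(f"pics/f_{n}.png",im[b[1]:b[3],b[0]:b[2],::-1])
a=cv2.imread("pics/f_top.png");b=cv2.imread("pics/f_scene.png")
cv2.imwrite("pics/f.png",cv2.resize(np.hstack([a,b]),None,fx=2.8,fy=2.8,interpolation=cv2.INTER_CUBIC))
E
```

```text
time_s: 28.43
ee_pos: [471.7, 377.8, 257.8]
ee_rot: [-178.3, 0.8, 90.0]
force: [0.3, -0.2, -0.3]
gripper_width: 0.6
32 t 28.5 finger r 185.5 a 98.1 z 258 F [ 0.2 -0.6  0.3] needle 229 q 8.8
top [473.8 103.1] (np.float64(235.56940469603393), np.float64(8.52438456219205))
tub [array([366.8, 121.6])] can [array([496.7, 202.5])] cassette [array([537.6, 338. ])] pedal [array([378.3, 275.2])] tray [array([647. , 214.5])] spanner [array([ 432. , -189.2])] driver [array([ 663.7, -171.4])] 
scene [473.1 103.8] (np.float64(229.59863540244243), np.float64(6.796506811853466))
tub [array([368.7, 120.1])] can [array([585.7,  57.5])] cassette [array([540. , 339.3])] pedal [array([375.3, 292. ])] tray [array([647.5, 211. ])] spanner [array([ 421.5, -194.1])] driver [array([ 653.8, -166.2])]
```

View pics/f.png

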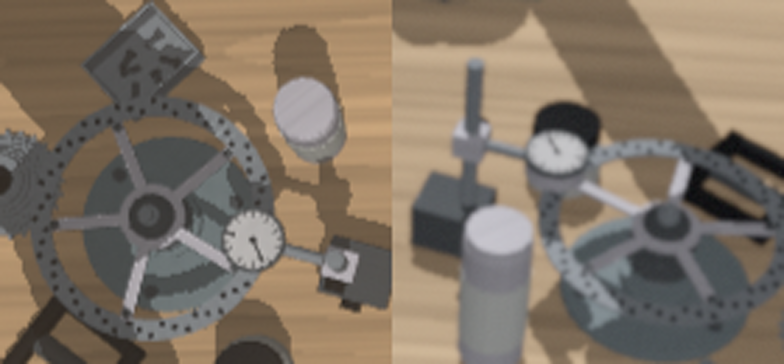

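Final view: stand upright with the dial on the band at top-crop (252,240), needle unchanged at ~229°, bystanders in place, robot clear. Handing in.

```bash
python3 -c "
from workcell import *
print(job_done())"
```

```text
the job is handed in; nothing more can be done
None
```

The indicator now stands upright and released beside the rotor, with its roller on the steel band. The high spot is under the plunger and the robot is clear. I handed the job in at about 28.6 s on the robot clock.

- **Placement:** I set the stand down in the gap between the can and the tub. The dial head measured about 93 mm from the rotor axis, which is mid-band.
- **Turning the rotor:** I pushed the arms round counter-clockwise in four strokes, about 420° in all, and read the dial roughly every 18°. The readings showed:
  - unbent level at about 86° of needle
  - a dip to 46° (about -1 mm)
  - a lower hump at 156° (about +2 mm)
  - the main hump at about 230° (about +4 mm, 6.4 mm of the 10 mm plunger travel)
- **High spot:** Readings either side of the main hump, taken on two passes, all put the peak within about 1° of the same place. I stopped the rotor there.
- **Last checks:** With the robot away, the needle read 229° at the fixed dial centre. With the centre fitted again it read 230° in the scene camera and 236° in the top camera.
- **Checks that were poor or disagreed:**
  - Three to five readings at the ends of the first two strokes were unreliable because the dial was shaded or hidden.
  - In the last top picture the network put the can on the rotor, but both views and the scene camera show it in place.
  - The other bystanders were found within about 10 mm of their starting positions, which is about the network's own scatter.

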